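# Unload the clamshell test fixture

### The job

The keypad in the orange test fixture has passed its test: swing the fixture's lid up by its front bar and back past its balance point so that it stays open by itself, without letting it slam open or shut. Then lift the keypad out and lay it flat, keys up and square, in the empty pocket of the green tray; set it down rather than dropping it, and leave everything else on the bench where it is.

Things in the scene. Friction and masses are not known exactly. Their poses are not given: they have to be found in the camera images.
- fixture: Orange-brown clamshell test fixture, fixed to the bench: base box 220 (x) x 180 (y) x 70 mm high. Origin at the centre of its underside; its x axis points from the front (lid bar, robot side) to the hinge at the back, z up. Two aluminium hinge blocks stand at its back corners, up to height 132 mm. The keypad is seen through its window.
- nest (a point): Middle of the nest at its supporting face, 76 mm above the bench, on the fixture's centre line; axes as the fixture's. Black pedestal 104 (x) x 40 (y) mm, 6 mm above the deck; the keypad lies on it, long side along x, overhanging 10 mm each side. Black locators 10 mm higher than the pedestal stand 2 mm from its corners; the middle 66 mm of its long sides is free for fingers, down to the deck.
- lid_hinge (a point): Point on the lid's hinge axis at mid-width, 95 mm behind the fixture's centre and 120 mm above the bench; axes as the fixture's. The hinge axis runs along the fixture's y.
- lid_bar (a point): Centre of the lid's handle: round black bar 12 mm thick, 100 mm long, along the fixture's y, on two 10 mm steel arms at its ends, 45 mm beyond the lid's front edge (39 mm free between bar and edge, open to the deck) and 195 mm from the hinge axis. With the lid shut: height 120 mm, 50 mm above the deck, 100 mm in front of the fixture's centre. Its axes turn with the lid.
- lid (a joint): Lid angle, rad: 0 shut (level), grows as the front rises and swings back, 1.92 open against its stop. Lid 150 long, 140 wide, 16 mm thick, orange frame, clear window, four white push rods 12 mm long below; 0.6 kg, about 3 N at the bar lifts it. No latch, damped hinge: below about 1.6 it falls shut, beyond it tips back onto the stop and stays. Faster than 2.5 rad/s (0.5 m/s at the bar) is a slam.
- unit_center (a point): Centre of the tested keypad: rigid grey housing with a navy face, twelve keys and a small display on top, 110 (x) x 60 (y) x 22 (z) mm, about 0.14 kg. The centre is 11 mm above its underside and at height 87 mm in the nest. x along the long side towards the display, z up out of the keys.
- pass_pocket (a point): Centre of the floor of the empty pocket in the green tray, 4 mm above the bench; axes as the tray's. The pocket is 124 (x) x 74 (y) mm, 10 mm deep, in black foam. Its long walls are cut away down to the floor over the middle 52 mm of x, for fingers. Either end of the keypad may point along +x.
- pass_tray: Green tray for passed keypads, 148 (x) x 208 (y) mm, rim 18 mm high, fixed to the bench. Origin at the centre of its underside. Two pockets side by side, long sides along x, centres at y = -50 mm (empty) and y = +50 mm (already holds a passed keypad, whose top is 26 mm above the bench).
- reject_tray: Red tray for rejected keypads, same size and form as the green one, its pocket at y = +50 mm holds a rejected keypad. Not used; the green and the red tray may stand on either side of the fixture.
- passed_unit: A keypad like the tested one, lying in the green tray's other pocket. Origin at the centre of its underside. Leave alone.
- rejected_unit: A keypad like the tested one, lying in the red tray. Origin at the centre of its underside. Leave alone.
- multimeter: Yellow hand multimeter lying face up, 90 x 180 x 46 mm. Origin under its centre. Leave alone.
- scanner: Red and grey hand scanner lying on its side, 62 x 185 x 34 mm. Origin on its underside near the middle. Leave alone.
- screwdriver: Screwdriver with a blue handle lying on the bench. Leave alone.
- probe_jar: Small pale jar with a white cap, 56 mm across, 70 mm high. Origin under its centre. Leave alone.
- label_roll: White label roll lying flat, 80 mm across, 30 mm high. Origin under its centre. Leave alone.

How it is judged (in metres and radians):
On the way, in this order (a step that is already met when the one before it is completed fails the run):
1. the lid is swung back past its balance point and lies open against its stop (value of joint lid above 1.84 rad and velocity of joint lid below 0.2 rad/s), for 0.3 s.
2. the keypad is lifted clear of the nest while the lid stays open (z of unit_center in the frame of nest above 0.04 m and value of joint lid above 1.7 rad), for 0.1 s.
At the end, for the whole second after the job is handed in: The lid stands open by itself (beyond 1.8 rad); the tested keypad lies at rest in the empty pocket of the green tray, keys up, flat on the pocket's floor (within 2.5 mm and 0.08 rad), within 10 mm of the pocket's centre along each side, its long side within 0.2 rad of the pocket's (value of joint lid above 1.8 rad and x of unit_center in the frame of pass_pocket between -0.01 and 0.01 m and y of unit_center in the frame of pass_pocket between -0.01 and 0.01 m and z of unit_center in the frame of pass_pocket below 0.0135 m and angle between unit_center's own z axis and vertical below 0.08 rad and angle between the x axis of unit_center and the x axis of pass_pocket, either way round below 0.2 rad and linear speed of unit below 0.02 m/s); the robot touches nothing.
It fails at once if the lid slams open or shut (faster than 2.5 rad/s) (velocity of joint lid above 2.5 rad/s or velocity of joint lid below -2.5 rad/s).
It fails at once if the keypad is dropped or thrown (moves faster than 0.7 m/s out of the fingers, a fall of about 25 mm) (contact force between unit and the fingers below 0.05 N and linear speed of unit above 0.7 m/s).
It fails at once if another keypad or anything else loose on the bench is disturbed (moved more than 20 mm) (distance of any of passed_unit, rejected_unit, multimeter, scanner, screwdriver, probe_jar, label_roll from where it was at the start of the episode above 0.02 m).
It also fails if it takes over 64 s, if anything falls off the work surface, if the arm or the gripper's body presses on something with over 40 N, if the wrist force passes 120 N, or if a joint passes its speed limit or range.

### The arm

A 6-joint arm with a two-finger parallel gripper is mounted at the origin on the work surface. World frame = base frame: x ahead of the robot, y to its left, z up, the work surface at z = 0. Lengths are in mm, angles in rad, forces in N, time in s.
With the tool pointing down it reaches from about 275 to 850 mm from the base axis. Payload 5.2 kg.
Tool frame: the origin (TCP) lies midway between the tips of the shut fingers; the grasp point (between the pads) lies 19 mm behind it (manip.pinch_z is the distance from the TCP to the grasp point, in mm); z points along the fingers, x is the direction in which the jaws open and shut, and the axes are right-handed (so a half turn about z gives the same grasp; the last joint's range is limited). The gripper opens to 85 mm and grips with 20 to 120 N. Pads are 22 mm wide; open, the fingers measure 114 mm over their backs; the gripper's body (76 mm by 85 mm) begins 54 mm behind the grasp point. The pads swing forward as they close: fully open they stand 13 mm farther back than shut.
Start: joints at [-1.547, 0.259, 1.535, -0, 1.348, -0.203], TCP at [123.694, -535.915, 231.31] pointing down, gripper open.
Joint ranges: [-3.14, 3.14], [-0.91, 2.08], [0.19, 2.58], [-1.22, 4.36], [0.22, 2.71], [-3.12, 3.12]. Speed limits (rad/s): [2.57, 2.57, 3.14, 3.14, 3.14, 3.14].

### API

Orientations are given as a unit quaternion [x, y, z, w].
In Python, from cell import manip, snapshot, camera_model, workorder gives the robot as it stands.
- The arm moves only by the shell command python3 -m handwheel 'ROWS' [OPENING] [FORCE]. ROWS is text: rows parted by semicolons, each of 6 numbers parted by spaces: the shift along the tool's x, y, z normalised to -1 to 1, where 1 is 100 mm, then the turn, a rotation vector about the tool's x, y, z normalised to -1 to 1, where 1 is 10 degrees. In form: tx ty tz ax ay az; .... A call has 1 to 8 rows; each row shifts and turns the commanded pose from where the row before left it, along the tool's axes as they then stand; what a row does not reach is not made up. A row lasts 1/8 s, in which the tool goes at most 62.5 mm and 10.7 degrees, less where a joint would pass 70% of its speed; a pose out of reach is approached as far as the arm can. A call with a number of a shift or a turn outside -1 to 1 is refused whole. A call with a gripper value outside its range is refused whole. OPENING is the gripper command: -1 is shut, 1 is fully open, values between are in proportion, set as the call begins (- or left out, the last holds). The fingers move at their own pace and stop on an object; FORCE is the grip in N (left out, the last holds). Time passes only in rows, so rows that do not move let the fingers close. It gives the time, the measured TCP pose, the force and the opening at its end, in the units of the state.
- manip.sense(): the state, without advancing time (a new reading comes with each control period).
- snapshot(name): name is "scene" or "top" or "wrist"; returns (picture, depth): 400x640x3 uint8, red, green, blue; 400x640 float32, mm along the optical axis (not along the pixel's ray), 0 where there is no reading.
- camera_model(name): a dict with "vfov" (degrees; the focal length in pixels is half the picture's height over the tangent of half this angle, whatever the lens; pixels are square), "cx", "cy" (the principal point, pixels), "position" and "rotation" of the camera in the world; the wrist camera has in their place "hand_eye" (4x4, takes a point from camera to tool coordinates, whose origin is the TCP and whose axes are the tool frame's). Camera axes: x right, y up, looking along -z (the intrinsics and any distortion apply to the point x, -y, -z); pixel columns grow to the right and rows downward; lengths in mm; the calibration is good to about 2 mm. A picture is of the moment at which its call begins: read the wrist's pose just before it. camera_model takes no time and is no camera call.
- workorder.hand_in(): hands the job in, once; it reports no verdict.
The state is a dict: "t": time; "qpos": joint angles; "qvel": joint speeds; "joint_torque": joint torques, N m; "position": TCP position; "eef_rot": TCP orientation; "ft_force": force on the tool from outside, world axes, zero at the start; "moment": the same for the moment, N m; "grip_width": opening from 0.0 (shut) to 1.0 (fully open).
Only numpy, scipy, OpenCV 4.12 (cv2) and the standard library are available. Lean on these libraries where they do the work, as an engineer would, in place of code of your own. Each camera call takes 0.05 s, during which the arm holds its last target. There are 200 camera calls.

## Working session

There is one attempt and no reset: what is moved stays moved. The work goes in short steps, Python scripts to look and compute and a shell command to move; the robot and the scene stay as the last step left them, time stands still between calls to the robot, and variables do not carry over. Pictures are saved under pics/ and viewed, about 8 in all and at most 12, crops included, and the job is handed in when it is done.

```bash
ls; mkdir -p pics; cat > h.py <<'E'
import numpy as np, cv2
from cell import manip, snapshot, camera_model
from scipy.spatial.transform import Rotation as R
def cam(name):
    m=camera_model(name); f=200/np.tan(np.radians(m['vfov'])/2)
    if 'hand_eye' in m:
        s=manip.sense(); T=np.eye(4); T[:3,:3]=R.from_quat(s['eef_rot']).as_matrix(); T[:3,3]=s['position']
        T=T@np.array(m['hand_eye'])
    else:
        T=np.eye(4); r=np.array(m['rotation']); T[:3,:3]=r if r.shape==(3,3) else R.from_quat(r).as_matrix(); T[:3,3]=m['position']
    return m,f,T
def take(name,fn=None):
    c=cam(name); p,d=snapshot(name)
    if fn: cv2.imwrite('pics/'+fn,p[:,:,::-1])
    return p,d,c
def pts(uv,c,z):  # cast pixels on plane z
    m,f,T=c; uv=np.atleast_2d(np.array(uv,float))
    r=np.c_[(uv[:,0]-m['cx'])/f,-(uv[:,1]-m['cy'])/f,-np.ones(len(uv))]@T[:3,:3].T
    return T[:3,3]+r*((z-T[2,3])/r[:,2])[:,None]
def cloud(d,c):
    m,f,T=c; v,u=np.mgrid[:400,:640]
    P=np.stack([(u-m['cx'])/f*d,-(v-m['cy'])/f*d,-d],-1)
    return P@T[:3,:3].T+T[:3,3]
E
python3 - <<'E'
from h import *
for n in('scene','top','wrist'): print(n,camera_model(n))
p,d,c=take('top','top1.png'); take('scene','scene1.png')
np.savez('top1.npz',p=p,d=d)
print(manip.sense())
E
```

```text
pics
scene {'vfov': 44.76441815985812, 'cx': 324.6939493307749, 'cy': 193.568829888231, 'position': array([1687.38492339, -250.05103511,  920.086201  ]), 'rotation': array([0.36751138, 0.29276997, 0.55665897, 0.68509263])}
top {'vfov': 42.7993901854621, 'cx': 310.10165435163174, 'cy': 197.8020948898407, 'position': array([ 289.69071647,   28.31646517, 1498.72166534]), 'rotation': array([ 0.05017652, -0.06999328, -0.70315249,  0.70580439])}
wrist {'vfov': 67.92183856849091, 'cx': 324.4355467406131, 'cy': 201.40348219904737, 'hand_eye': array([[ 9.99999719e-01, -5.34689761e-04, -5.26057222e-04,
        -5.46588063e-02],
       [-6.55685322e-04, -9.63733453e-01, -2.66865889e-01,
        -6.65544821e+01],
       [-3.64288484e-04,  2.66866159e-01, -9.63733532e-01,
        -1.42490424e+02],
       [ 0.00000000e+00,  0.00000000e+00,  0.00000000e+00,
         1.00000000e+00]])}
{'t': 0.1, 'qpos': array([-1.54677713e+00,  2.59288645e-01,  1.53598780e+00, -1.17757366e-05,
        1.34798602e+00, -2.02838290e-01]), 'qvel': array([ 0.00048989,  0.00067336, -0.00404055, -0.00039455, -0.0004305 ,
       -0.00014944]), 'joint_torque': array([ 3.13495293e-03, -4.46967387e+01, -2.91248041e+01, -1.15414659e-04,
        6.20896026e-03, -2.47194947e-06]), 'position': array([ 123.69078925, -535.42242634,  230.54216495]), 'eef_rot': array([ 7.82597704e-01, -6.22527218e-01, -5.39701946e-04, -6.37043598e-04]), 'ft_force': array([ 0.10344684,  0.82899878, -0.49638136]), 'moment': array([-0.00606929,  0.00505609,  0.01370406]), 'grip_width': 1.0023138154153903}
```

View pics/top1.png

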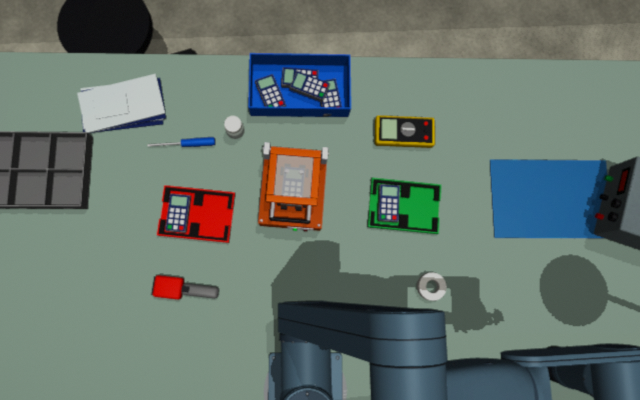

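View pics/scene1.png

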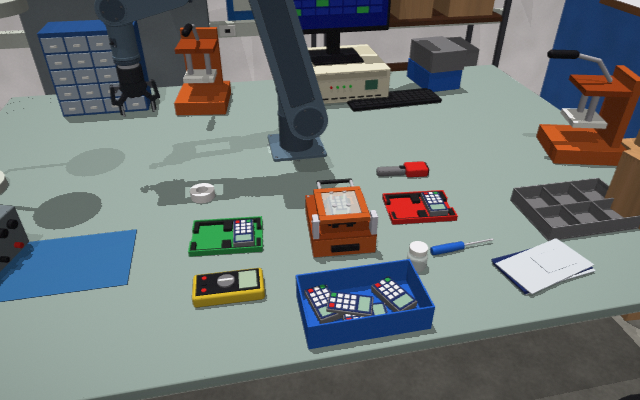

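The top view shows the fixture at about (293,190) with its bar at (291,212). The green tray is at (404,205), its empty pocket on the right half. The red tray is on the left. Next I measure the poses from masks and depth.

```bash
python3 - <<'E'
from h import *
z=np.load('top1.npz'); p,d=z['p'],z['d']; c=cam('top')
P=cloud(d,c); hsv=cv2.cvtColor(p,cv2.COLOR_RGB2HSV); H,S,V=[hsv[...,i].astype(int) for i in range(3)]
u,v=np.meshgrid(np.arange(640),np.arange(400))
print('bench z',np.median(P[240:300,20:120,2]))
def rect(m,zlab):
    q=P[m][:,:2].astype(np.float32); r=cv2.minAreaRect(q); print(zlab,m.sum(),'c',np.round(r[0],1),'size',np.round(r[1],1),'ang',round(r[2],2))
fx=(abs(u-293)<45)&(abs(v-190)<52)
org=fx&(H<18)&(S>140)&(V>60)
print('hist z',np.histogram(P[...,2][org],bins=np.arange(0,150,10)))
rect(org&(P[...,2]>112)&(P[...,2]<140),'lid')
rect(org&(P[...,2]>10)&(P[...,2]<80),'deck')
bl=fx&(P[...,2]>105)&(V<60)
print('bar'); rect(bl&(v>200),'bar')
gr=(abs(u-404)<45)&(abs(v-205)<38)&(H>45)&(H<80)&(S>120)&(V>50)
rect(gr,'green'); rect(gr&(P[...,2]>12),'green rim'); 
uv=np.argwhere(gr)[:,::-1]; r=cv2.minAreaRect(pts(uv,c,14)[:,:2].astype(np.float32)); print('green plane',r)
kp=(abs(u-388)<14)&(abs(v-202)<25)&(P[...,2]>20)&(H>100); 
if kp.sum()>10: rect(kp,'passed')
E
```

```text
bench z -0.6700947325069819
hist z (array([  20,    8,   15,    9,   15,   19,  880,  573,   15,    6,    2,
         28, 1087,  226]), array([  0,  10,  20,  30,  40,  50,  60,  70,  80,  90, 100, 110, 120,
       130, 140]))
lid 1341 c [563.   37.2] size [140.2 206.5] ang 85.66
deck 1519 c [549.1  39.2] size [178.7 187. ] ang 85.47
bar
bar 147 c [465.9  45.4] size [106.1  10.4] ang 85.58
green 2103 c [ 479.8 -170.5] size [219.6 504.4] ang 20.19
green rim 460 c [ 479.1 -170.7] size [218.1 504.4] ang 20.19
green plane ((524.3759765625, -292.2213134765625), (209.96047973632812, 149.57608032226562), 84.53172302246094)
passed 438 c [ 414.9 -146.9] size [105.8 417.6] ang 49.77
```

Estimates:
- Fixture: centre about (566,38), yaw −4.5°, bar at (466,45,120).
- Pocket: about (520,−342), yaw −5.5°.

First I turn the tool to heading −4.5°, then move above the bar.

```bash
cat >> h.py <<'E'
def need(x,y,z,head):
    s=manip.sense(); r=R.from_quat(s['eef_rot']); t=R.from_euler('z',head,degrees=True)*R.from_euler('x',180,degrees=True)
    print('t',round(s['t'],2),'pos',np.round(s['position'],1),'F',np.round(s['ft_force'],1),'w',round(s['grip_width'],3))
    print(' shift/100 in present axes',np.round(r.inv().apply(np.array([x,y,z])-s['position'])/100,3),'in target axes',np.round(t.inv().apply(np.array([x,y,z])-s['position'])/100,3),'turn/10',np.round(np.degrees((r.inv()*t).as_rotvec())/10,3))
E
python3 -m handwheel '0 0 0 0 0 -0.906; 0 0 0 0 0 -0.906; 0 0 0 0 0 -0.906; 0 0 0 0 0 -0.906; 0 0 0 0 0 -0.906; 0 0 0 0 0 -0.906; 0 0 0 0 0 -0.906; 0 0 0 0 0 -0.906' -0.1 20
python3 -c "
from h import *
need(466,45,280,-4.5)"
```

```text
t: 1.1
position: [123.7, -535.6, 230.8]
eef_rot: [0.999, -0.037, -0.0, -0.001]
ft_force: [-0.0, -0.4, -0.4]
grip_width: 0.447
t 1.1 pos [ 123.7 -535.6  230.8] F [-0.  -0.4 -0.4] w 0.447
 shift/100 in present axes [ 2.986 -6.043 -0.486] in target axes [ 2.957 -6.057 -0.492] turn/10 [-0.006  0.001  0.027]
```

```bash
python3 -m handwheel '0.25 -0.505 -0.04 0 0 0; 0.25 -0.505 -0.04 0 0 0; 0.25 -0.505 -0.04 0 0 0; 0.25 -0.505 -0.04 0 0 0; 0.25 -0.505 -0.04 0 0 0; 0.25 -0.505 -0.04 0 0 0; 0.25 -0.505 -0.04 0 0 0; 0.25 -0.505 -0.04 0 0 0'
python3 -m handwheel '0.25 -0.505 -0.04 0 0 0; 0.25 -0.505 -0.04 0 0 0; 0.25 -0.505 -0.04 0 0 0; 0.24 -0.5 -0.04 0 0 0; 0 0 0 0 0 0; 0 0 0 0 0 0'
python3 - <<'E'
from h import *
need(466,45,280,-4.5)
p,d,c=take('wrist','w1.png'); P=cloud(d,c); np.savez('w1.npz',p=p,d=d,T=c[2])
for v in (100,150,200,250,300,350): print(v,[tuple(np.round(P[v,u]).astype(int)) for u in (150,250,350,450,550)])
E
```

```text
t: 2.1
position: [355.4, -147.2, 263.4]
eef_rot: [0.999, -0.04, 0.0, 0.0]
ft_force: [0.9, -1.1, 1.7]
grip_width: 0.45
t: 2.85
position: [468.9, 44.1, 278.7]
eef_rot: [0.999, -0.039, -0.001, 0.0]
ft_force: [-0.3, -0.5, 0.1]
grip_width: 0.451
t 2.85 pos [468.9  44.1 278.7] F [-0.3 -0.5  0.1] w 0.451
 shift/100 in present axes [-0.03  -0.007 -0.013] in target axes [-0.03  -0.007 -0.013] turn/10 [0.003 0.009 0.004]
100 [(np.int64(240), np.int64(154), np.int64(-2)), (np.int64(375), np.int64(143), np.int64(0)), (np.int64(503), np.int64(129), np.int64(71)), (np.int64(615), np.int64(121), np.int64(70)), (np.int64(777), np.int64(112), np.int64(0))]
150 [(np.int64(224), np.int64(88), np.int64(-3)), (np.int64(365), np.int64(77), np.int64(0)), (np.int64(500), np.int64(74), np.int64(70)), (np.int64(595), np.int64(72), np.int64(124)), (np.int64(786), np.int64(45), np.int64(-1))]
200 [(np.int64(209), np.int64(17), np.int64(1)), (np.int64(355), np.int64(5), np.int64(0)), (np.int64(497), np.int64(14), np.int64(72)), (np.int64(596), np.int64(21), np.int64(126)), (np.int64(793), np.int64(-28), np.int64(1))]
250 [(np.int64(189), np.int64(-62), np.int64(0)), (np.int64(344), np.int64(-74), np.int64(1)), (np.int64(497), np.int64(-86), np.int64(-1)), (np.int64(597), np.int64(-34), np.int64(128)), (np.int64(800), np.int64(-106), np.int64(6))]
300 [(np.int64(169), np.int64(-149), np.int64(0)), (np.int64(448), np.int64(63), np.int64(346)), (np.int64(492), np.int64(-174), np.int64(0)), (np.int64(510), np.int64(51), np.int64(336)), (np.int64(816), np.int64(-199), np.int64(-1))]
350 [(np.int64(422), np.int64(55), np.int64(355)), (np.int64(452), np.int64(61), np.int64(364)), (np.int64(475), np.int64(54), np.int64(358)), (np.int64(510), np.int64(33), np.int64(338)), (np.int64(526), np.int64(51), np.int64(359))]
```

View pics/w1.png

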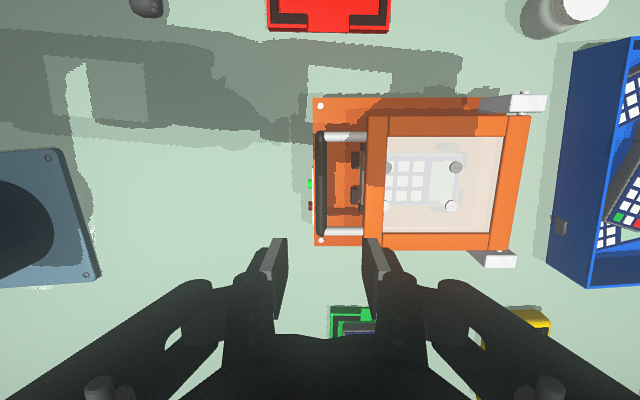

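The bar runs from (320,133) to (321,236) in the wrist view, with the lid frame at (365–528, 113–250). I cast those pixels onto z = 120.

```bash
python3 - <<'E'
from h import *
z=np.load('w1.npz'); c=cam('wrist'); d=z['d'];P=cloud(d,c)
m=(z['p'].max(-1)<70)&(abs(P[...,2]-121)<12); m[:,:300]=0; m[:,345:]=0
ys,xs=np.nonzero(m); print(m.sum(),xs.min(),xs.max(),ys.min(),ys.max(), np.median(P[m],0))
r=cv2.minAreaRect(P[m][:,:2].astype(np.float32)); print(r)
print(pts([[320.5,133],[320.5,236],[366,114],[367,249],[530,114],[516,250]],c,120))
q=P[m]; A=np.polyfit(q[:,1],q[:,0],1); print('axis slope deg',np.degrees(np.arctan(A[0])))
E
```

```text
204 315 326 131 235 [463.87845017  81.74128487 124.23174647]
((463.6715393066406, 45.64298629760742), (108.43306732177734, 10.923130989074707), 84.95316314697266)
[[468.18826046  97.59186028 120.        ]
 [459.20255    -11.41181033 120.        ]
 [513.82871918 112.09283217 120.        ]
 [509.04076995 -30.74738627 120.        ]
 [672.91623035  99.54541122 120.        ]
 [672.81508834 -44.81183118 120.        ]]
axis slope deg 6.299053783799353
```

```bash
python3 -m handwheel '-0.05 0 0.3 0 0 0; 0 0 0.4 0 0 0; 0 0 0.4 0 0 0; 0 0 0.35 0 0 0; 0 0 0.2 0 0 0; 0 0 0.1 0 0 0; 0 0 0 0 0 0'
python3 -m handwheel '0 0 0 0 0 0; 0 0 0 0 0 0; 0 0 0 0 0 0; 0 0 0 0 0 0; 0 0 0 0 0 0' -1 25
python3 -c "
from h import *
need(464,44.5,101,-4.5)"
```

```text
t: 3.78
position: [464.2, 43.6, 104.2]
eef_rot: [0.999, -0.04, -0.0, 0.0]
ft_force: [0.6, 0.5, 0.6]
grip_width: 0.448
t: 4.4
position: [464.8, 44.2, 105.3]
eef_rot: [0.999, -0.039, 0.001, 0.0]
ft_force: [-2.9, -1.1, 6.1]
grip_width: 0.13
t 4.4 pos [464.8  44.2 105.3] F [-2.9 -1.1  6.1] w 0.13
 shift/100 in present axes [-0.008 -0.002  0.043] in target axes [-0.008 -0.002  0.043] turn/10 [ 0.005 -0.006  0.001]
```

Gripped, about 11 mm wide. Now I follow the arc in 0.12 rad steps, about 1 rad/s.

```bash
python3 -m handwheel '0.014 0 -0.233 0 0 0; 0.042 0 -0.23 0 0 0; 0.069 0 -0.224 0 0 0; 0.095 0 -0.213 0 0 0'
python3 -c "
from h import *
need(464+43,44.5-3.4,105+90,-4.5)"
```

```text
t: 4.9
position: [484.8, 42.7, 194.3]
eef_rot: [0.999, -0.039, -0.002, 0.0]
ft_force: [-1.7, -2.9, -4.8]
grip_width: 0.125
t 4.9 pos [484.8  42.7 194.3] F [-1.7 -2.9 -4.8] w 0.125
 shift/100 in present axes [ 0.222 -0.001 -0.007] in target axes [ 0.222 -0.001 -0.007] turn/10 [0.004 0.022 0.   ]
```

```bash
python3 -m handwheel '0.12 0 -0.2 0 0 0; 0.143 0 -0.185 0 0 0; 0.164 0 -0.166 0 0 0; 0.181 0 -0.145 0 0 0; 0.201 0 -0.122 0 0 0; 0.212 0 -0.098 0 0 0'
python3 -c "
from h import *
need(464+124,44.5-9.7,105+182,-4.5)"
```

```text
t: 5.65
position: [587.4, 34.8, 289.2]
eef_rot: [0.999, -0.039, 0.0, 0.0]
ft_force: [-5.3, -1.1, 7.3]
grip_width: 0.128
t 5.65 pos [587.4  34.8 289.2] F [-5.3 -1.1  7.3] w 0.128
 shift/100 in present axes [ 0.006 -0.     0.022] in target axes [ 0.006 -0.     0.022] turn/10 [ 0.005 -0.002  0.   ]
```

```bash
python3 -m handwheel '0.223 0 -0.072 0 0 0; 0.23 0 -0.044 0 0 0; 0.234 0 -0.016 0 0 0; 0.234 0 0.012 0 0 0; 0.2 0 0.034 0 0 0; 0.13 0 0.034 0 0 0; 0.07 0 0.024 0 0 0; 0 0 0 0 0 0'
python3 - <<'E'
from h import *
need(464+261,44.5-20,105+183,-4.5)
take('scene','s2.png')
E
```

```text
t: 6.65
position: [720.7, 24.5, 289.1]
eef_rot: [0.999, -0.039, 0.001, -0.0]
ft_force: [1.9, 1.4, 3.5]
grip_width: 0.126
t 6.65 pos [720.7  24.5 289.1] F [1.9 1.4 3.5] w 0.126
 shift/100 in present axes [ 0.043 -0.003  0.011] in target axes [ 0.043 -0.003  0.011] turn/10 [-0.002 -0.01  -0.001]
```

View pics/s2.png

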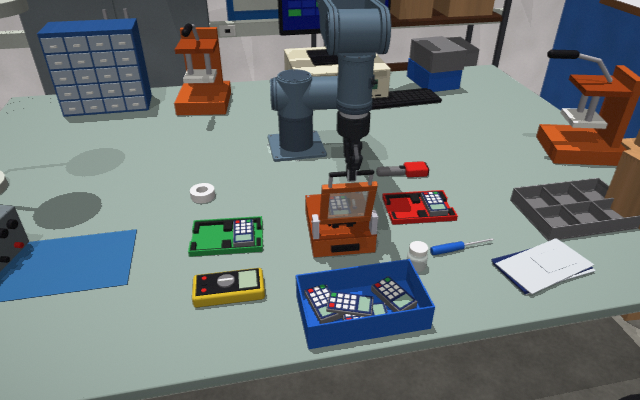

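The lid is held open at about 1.89 rad, still in the grip at (352,175). I press it gently to the stop, release and rise.

```bash
python3 -m handwheel '0.04 0 0.015 0 0 0; 0.02 0 0.01 0 0 0; 0 0 0 0 0 0'
python3 -m handwheel '0 0 0 0 0 0; 0 0 0 0 0 0; 0 0 0 0 0 0; 0 0 0 0 0 0' 0.0
python3 -m handwheel '0 0 -0.2 0 0 0; 0 0 -0.4 0 0 0; 0 0 -0.1 0 0 0; 0 0 0 0 0 0'
python3 - <<'E'
from h import *
need(562,38,270,85.5)
p,d,c=take('scene'); cv2.imwrite('pics/s3.png',cv2.resize(p[120:280,270:430],None,fx=3,fy=3)[:,:,::-1])
E
```

```text
t: 7.08
position: [725.7, 24.1, 287.2]
eef_rot: [0.999, -0.039, 0.0, -0.0]
ft_force: [-0.8, 1.4, 7.0]
grip_width: 0.127
t: 7.58
position: [725.8, 23.7, 285.8]
eef_rot: [0.999, -0.04, -0.0, 0.0]
ft_force: [-0.6, -1.1, -0.6]
grip_width: 0.498
t: 8.07
position: [726.2, 23.8, 356.6]
eef_rot: [0.999, -0.04, 0.001, 0.0]
ft_force: [-0.8, 0.5, 0.1]
grip_width: 0.5
t 8.07 pos [726.2  23.8 356.6] F [-0.8  0.5  0.1] w 0.5
 shift/100 in present axes [-1.649 -0.012  0.864] in target axes [ 0.013 -1.648  0.866] turn/10 [ 7.000e-03 -6.000e-03 -9.003e+00]
```

View pics/s3.png

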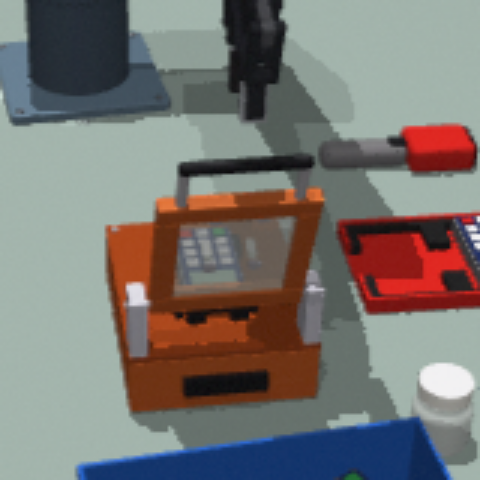

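Lid stands open on its own, fingers free. I move back over the nest, turn 90°, open and look.

```bash
python3 -m handwheel '-0.3 0 0 0 0 0; -0.45 0 0 0 0 0; -0.45 0 0 0 0 0; -0.45 0 0 0 0 0; -0.25 0 0 0 0 0; 0 0 0 0 0 -1; 0 0 0 0 0 -1; 0 0 0 0 0 -1' 1
python3 -m handwheel '0 0 0.1 0 0 -1; 0 0 0.1 0 0 -1; 0 0 0.1 0 0 -1; 0 0 0.1 0 0 -1; 0 0 0.1 0 0 -1; 0 0 0.1 0 0 -1; 0 0 0 0 0 0; 0 0 0 0 0 0'
python3 - <<'E'
from h import *
need(562,38,270,85.5)
p,d,c=take('wrist','w2.png'); np.savez('w2.npz',p=p,d=d)
P=cloud(d,c); m=(P[...,2]>88)&(P[...,2]<108)&(abs(P[...,0]-555)<80)&(abs(P[...,1]-38)<45)
print(m.sum(),cv2.minAreaRect(P[m][:,:2].astype(np.float32)),np.median(P[m][:,2]))
ys,xs=np.nonzero(m); print(xs.min(),xs.max(),ys.min(),ys.max())
E
```

```text
t: 9.12
position: [535.6, 38.9, 354.3]
eef_rot: [0.975, 0.223, -0.001, -0.001]
ft_force: [0.1, -0.4, 0.1]
grip_width: 1.0
t: 10.12
position: [536.2, 38.8, 295.7]
eef_rot: [0.736, 0.677, -0.0, -0.0]
ft_force: [0.3, 0.0, -0.5]
grip_width: 0.997
t 10.12 pos [536.2  38.8 295.7] F [ 0.3  0.  -0.5] w 0.997
 shift/100 in present axes [0.013 0.258 0.257] in target axes [0.012 0.258 0.257] turn/10 [-0.007 -0.    -0.022]
4411 ((563.1568603515625, 38.17790603637695), (59.95285415649414, 109.3766098022461), 85.09076690673828) 98.13701204135407
301 352 156 244
```

View pics/w2.png

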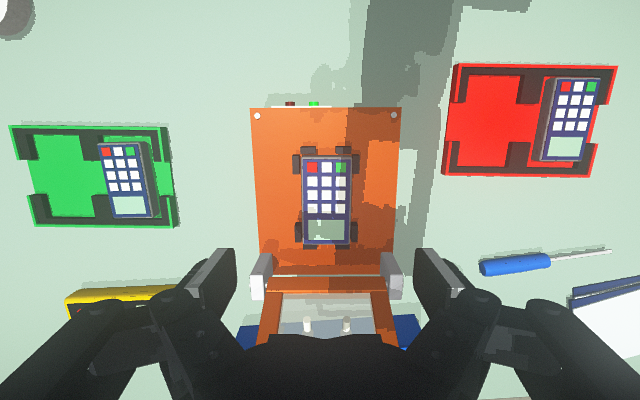

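The keypad lies in the nest at pixels (301–352, 156–244), which casts to centre (563.2, 38.2), yaw −4.9°. The green tray's empty pocket is at about (68,178), left. Now I descend.

```bash
python3 -m handwheel '0.003 0.27 0 0 0 0; 0 0 0.4 0 0 0; 0 0 0.45 0 0 0; 0 0 0.45 0 0 0; 0 0 0.4 0 0 0; 0 0 0.3 0 0 0; 0 0 0.1 0 0 0; 0 0 0 0 0 0'
python3 -c "
from h import *
need(563.2,38.2,73,85.1)"
```

```text
t: 11.18
position: [563.6, 36.9, 86.4]
eef_rot: [0.735, 0.678, -0.0, -0.0]
ft_force: [0.1, -0.4, 0.7]
grip_width: 1.002
t 11.18 pos [563.6  36.9  86.4] F [ 0.1 -0.4  0.7] w 1.002
 shift/100 in present axes [ 0.012 -0.005  0.134] in target axes [ 0.012 -0.005  0.134] turn/10 [-0.001  0.     0.033]
```

```bash
python3 -m handwheel '0.01 0 0.08 0 0 0; 0 0 0.05 0 0 0; 0 0 0 0 0 0'
python3 -m handwheel '0 0 0 0 0 0; 0 0 0 0 0 0; 0 0 0 0 0 0; 0 0 0 0 0 0; 0 0 0 0 0 0; 0 0 0 0 0 0' -1 40
python3 -m handwheel '0 0 -0.05 0 0 0; 0 0 -0.1 0 0 0; 0 0 -0.2 0 0 0; 0 0 -0.3 0 0 0; 0 0 -0.2 0 0 0; 0 0 0 0 0 0'
python3 - <<'E'
from h import *
need(518,-342,160,84.5)
p,d,c=take('wrist','w3.png'); P=cloud(d,c)
np.savez('w3.npz',p=p,d=d)
E
```

```text
t: 11.55
position: [563.5, 38.0, 73.2]
eef_rot: [0.734, 0.679, -0.0, -0.0]
ft_force: [0.5, 0.3, 0.3]
grip_width: 1.001
t: 12.3
position: [563.9, 37.9, 73.7]
eef_rot: [0.734, 0.679, 0.0, 0.0]
ft_force: [-1.0, 0.1, 4.9]
grip_width: 0.695
t: 13.05
position: [564.7, 37.8, 160.1]
eef_rot: [0.734, 0.679, 0.001, 0.001]
ft_force: [0.2, 0.1, -2.2]
grip_width: 0.693
t 13.05 pos [564.7  37.8 160.1] F [ 0.2  0.1 -2.2] w 0.693
 shift/100 in present axes [-3.823e+00 -1.660e-01  1.000e-03] in target axes [-3.826e+00 -1.010e-01  1.000e-03] turn/10 [0.022 0.001 0.098]
```

View pics/w3.png

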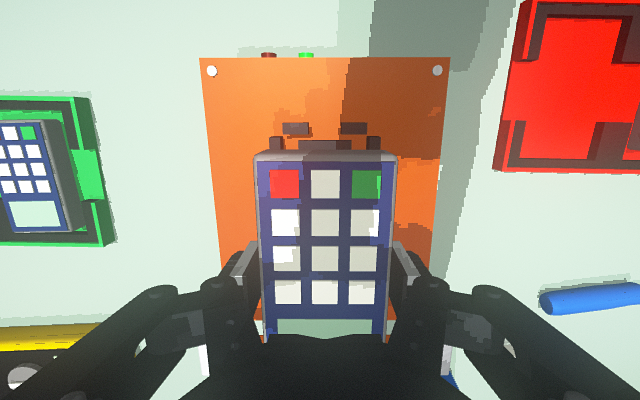

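Keypad is gripped squarely, 59 mm wide, and lifted. I refine the green tray from the earlier wrist image w2 while moving over.

```bash
python3 -m handwheel '-0.25 -0.02 0 0 0 0.1; -0.5 -0.02 0 0 0 0; -0.5 -0.02 0 0 0 0; -0.5 -0.02 0 0 0 0; -0.5 -0.02 0 0 0 0; -0.5 -0.02 0 0 0 0; -0.3 0 0 0 0 0; 0 0 0 0 0 0'
python3 - <<'E'
from h import *
need(518,-342,160,84.5)
p,d,c=take('wrist','w4.png'); P=cloud(d,c); np.savez('w4.npz',p=p,d=d)
hsv=cv2.cvtColor(p,cv2.COLOR_RGB2HSV); H,S,V=[hsv[...,i].astype(int) for i in range(3)]
g=(H>45)&(H<80)&(S>130)&(V>50)
for a,b in((12,30),(-3,12),(2,6)):
    m=g&(P[...,2]>a)&(P[...,2]<b); m=cv2.morphologyEx(m.astype(np.uint8),cv2.MORPH_OPEN,np.ones((3,3)))>0
    print(a,b,m.sum(),cv2.minAreaRect(P[m][:,:2].astype(np.float32)))
E
```

```text
t: 14.1
position: [521.5, -266.5, 156.5]
eef_rot: [0.742, 0.671, -0.0, -0.001]
ft_force: [0.1, 0.9, -0.9]
grip_width: 0.694
t 14.1 pos [ 521.5 -266.5  156.5] F [ 0.1  0.9 -0.9] w 0.694
 shift/100 in present axes [-0.754  0.04  -0.036] in target axes [-0.754  0.037 -0.035] turn/10 [-0.012 -0.005 -0.022]
12 30 1672 ((523.0870361328125, -293.31640625), (207.8948211669922, 148.21595764160156), 84.48859405517578)
-3 12 6919 ((523.4615478515625, -293.32037353515625), (207.7716522216797, 123.02671813964844), 84.40147399902344)
2 6 6876 ((523.4615478515625, -293.32037353515625), (207.7716522216797, 123.02671813964844), 84.40147399902344)
```

View pics/w4.png

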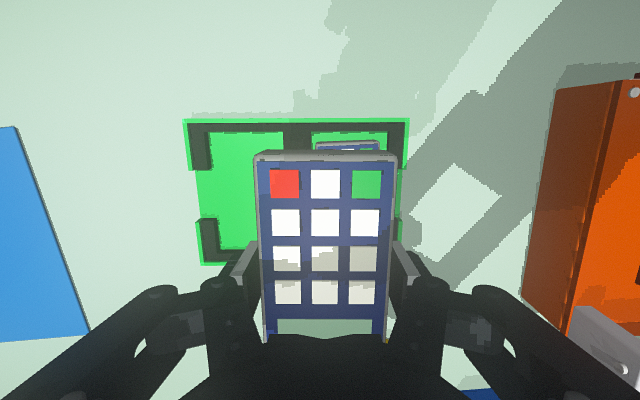

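The green tray fits at 207.9×148.2 mm, centre (523.1,−293.3), yaw −5.5°, so the pocket is at (518.3,−343.1). Keypad underside is about TCP + 2.3 mm.

```bash
python3 -m handwheel '-0.3 0.02 0 0 0 0; -0.3 0.02 0 0 0 0; -0.165 0 0.2 0 0 0; 0 0 0.35 0 0 0; 0 0 0.35 0 0 0; 0 0 0.2 0 0 0; 0 0 0 0 0 0; 0 0 0 0 0 0'
python3 - <<'E'
from h import *
need(519,-343.1,2,84.5)
E
```

```text
t: 15.15
position: [519.5, -340.4, 48.2]
eef_rot: [0.74, 0.672, 0.0, -0.0]
ft_force: [0.1, 0.8, -1.4]
grip_width: 0.692
t 15.15 pos [ 519.5 -340.4   48.2] F [ 0.1  0.8 -1.4] w 0.692
 shift/100 in present axes [-0.027 -0.003  0.462] in target axes [-0.027 -0.003  0.462] turn/10 [-0.    -0.002  0.001]
```

```bash
python3 -m handwheel '-0.025 0 0.15 0 0 0; 0 0 0.15 0 0 0; 0 0 0.08 0 0 0; 0 0 0.04 0 0 0; 0 0 0 0 0 0; 0 0 0 0 0 0'
python3 - <<'E'
from h import *
need(519,-343.1,2,84.5)
E
```

```text
t: 15.9
position: [519.3, -343.8, 6.6]
eef_rot: [0.74, 0.672, 0.0, 0.0]
ft_force: [-0.1, -0.2, -2.1]
grip_width: 0.697
t 15.9 pos [ 519.3 -343.8    6.6] F [-0.1 -0.2 -2.1] w 0.697
 shift/100 in present axes [ 0.007 -0.004  0.046] in target axes [ 0.007 -0.004  0.046] turn/10 [ 0.004  0.003 -0.003]
```

```bash
python3 -m handwheel '0 0 0.02 0 0 0; 0 0 0 0 0 0; 0 0 0.015 0 0 0; 0 0 0 0 0 0; 0 0 0.01 0 0 0; 0 0 0 0 0 0'
```

```text
t: 16.65
position: [519.1, -343.6, 1.7]
eef_rot: [0.74, 0.672, -0.0, 0.0]
ft_force: [-0.5, 0.1, -2.1]
grip_width: 0.696
```

```bash
python3 -m handwheel '0 0 0.01 0 0 0; 0 0 0 0 0 0; 0 0 0 0 0 0'; python3 -m handwheel '0 0 0.01 0 0 0; 0 0 0 0 0 0; 0 0 0 0 0 0'
```

```text
t: 17.02
position: [519.1, -343.6, 1.7]
eef_rot: [0.74, 0.672, -0.0, 0.0]
ft_force: [-2.6, 1.5, 6.4]
grip_width: 0.693
t: 17.4
position: [519.1, -343.6, 1.7]
eef_rot: [0.74, 0.672, -0.0, 0.0]
ft_force: [-4.2, 3.0, 12.4]
grip_width: 0.691
```

Contact, at the expected height. Release and rise.

```bash
python3 -m handwheel '0 0 -0.01 0 0 0; 0 0 0 0 0 0; 0 0 0 0 0 0; 0 0 0 0 0 0' 0.62
python3 -m handwheel '0 0 -0.05 0 0 0; 0 0 -0.15 0 0 0; 0 0 -0.4 0 0 0; 0 0 -0.5 0 0 0; 0 0 -0.5 0 0 0; 0 -0.4 -0.4 0 0 0; 0 -0.4 0 0 0 0; 0 0 0 0 0 0'
python3 - <<'E'
from h import *
need(519,-343.1,2,84.5)
p,d,c=take('wrist','w5.png'); P=cloud(d,c)
m=(P[...,2]>19)&(P[...,2]<33)&(abs(P[...,0]-519)<75)&(abs(P[...,1]+343)<45)
print(m.sum(),cv2.minAreaRect(P[m][:,:2].astype(np.float32)),'top z',np.percentile(P[m][:,2],[10,50,90]))
A=np.c_[P[m][:,:2],np.ones(m.sum())]; print('tilt',np.linalg.lstsq(A,P[m][:,2],rcond=None)[0][:2])
hsv=cv2.cvtColor(p,cv2.COLOR_RGB2HSV); H,S,V=[hsv[...,i].astype(int) for i in range(3)]
g=(H>45)&(H<80)&(S>130)&(V>50)&(P[...,2]>12)&(P[...,2]<22)
print('rim',cv2.minAreaRect(P[cv2.morphologyEx(g.astype(np.uint8),cv2.MORPH_OPEN,np.ones((3,3)))>0][:,:2].astype(np.float32)))
s=snapshot('scene')[0]; cv2.imwrite('pics/f.png',np.vstack([p,cv2.resize(s[150:270,170:490],(640,240))])[:600,:,::-1])
E
```

```text
t: 17.9
position: [519.0, -343.5, 0.4]
eef_rot: [0.74, 0.672, -0.0, -0.0]
ft_force: [-0.3, -0.4, 0.0]
grip_width: 0.816
t: 18.9
position: [437.6, -335.6, 202.8]
eef_rot: [0.741, 0.672, -0.0, 0.001]
ft_force: [0.1, 0.3, 0.9]
grip_width: 0.811
t 18.9 pos [ 437.6 -335.6  202.8] F [0.1 0.3 0.9] w 0.811
 shift/100 in present axes [0.008 0.816 2.008] in target axes [0.003 0.818 2.008] turn/10 [ 0.006  0.008 -0.012]
4381 ((517.9071044921875, -347.4759216308594), (80.05848693847656, 147.5719451904297), 89.86161041259766) top z [24.5302653  26.22272068 27.46408138]
tilt [3.05103392e-03 6.88837550e-05]
rim ((522.5812377929688, -293.160400390625), (208.4026641845703, 148.459716796875), 84.6389389038086)
```

View pics/f.png

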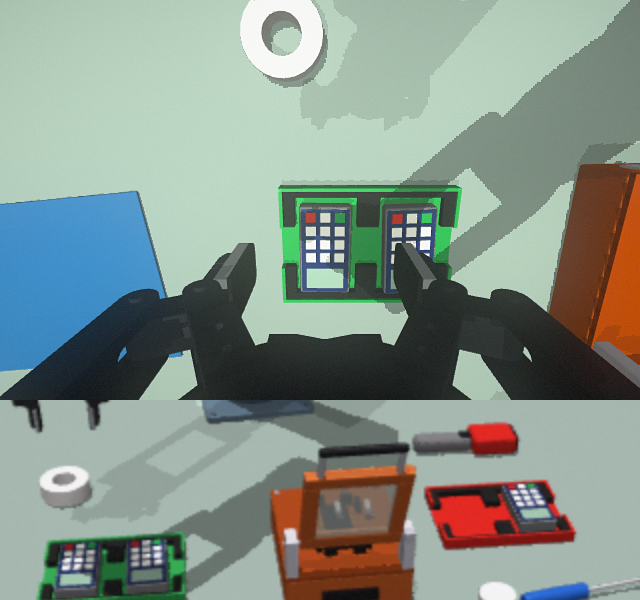

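The keypad lies in the empty pocket, outlined from (299,205) to (351,294). The lid is open and everything else is in place. One numeric check on its position, then hand in.

```bash
python3 - <<'E'
from h import *
from cell import workorder
p,d,c=take('wrist'); P=cloud(d,c)
m=((P[...,2]>22)&(P[...,2]<30)&(abs(P[...,0]-519)<75)&(abs(P[...,1]+343)<45)).astype(np.uint8)
m=cv2.morphologyEx(m,cv2.MORPH_OPEN,np.ones((9,9))); n,l,st,_=cv2.connectedComponentsWithStats(m); m=l==1+st[1:,4].argmax()
r=cv2.minAreaRect(P[m][:,:2].astype(np.float32)); print(r)
e=np.array(r[0])-[518.0,-343.0]; a=np.radians(-5.4); print('offset in pocket x,y',e@[np.cos(a),np.sin(a)],e@[-np.sin(a),np.cos(a)])
print(workorder.hand_in())
E
```

```text
((518.4168090820312, -343.9324035644531), (59.69945526123047, 108.87019348144531), 84.36557006835938)
offset in pocket x,y 0.5027061953542918 -0.8890403247440685
the job is handed in; nothing more can be done
None
```

The lid is open on its stop, the keypad is in the green tray's empty pocket, and the job is handed in. Handing in gave no verdict.

- **Lid:** I held the bar and swung the lid along its arc at about 1 rad/s. I pressed it gently onto the stop and let go. It stayed open in every picture after that, but I judged its angle only from pictures and the bar position.
- **Keypad:** I gripped it across its short side (59 mm), lifted it clear and lowered it until it touched the pocket floor with about 12 N. Then I released it and withdrew.
- **Last checks:**
  - The keypad is 0.5 mm and −0.9 mm off the pocket's centre.
  - Its long side is within about 0.3° of the pocket's.
  - Its top is at about 26.2 mm (26 expected), with a tilt of about 0.003 rad.
  - The gripper is clear of everything, and the objects in view looked undisturbed. I only checked those by eye.
- **Disagreement:** My first measurement of the placed keypad's outline came out as 80 × 148 mm, probably because it picked up part of the tray rim. The cleaned repeat gave 59.7 × 108.9 mm, which fits the keypad. No other check failed or disagreed.

The arm's clock stood at about 19 s of the 64 s allowed.

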